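# Fit the core adaptor and bring the new label roll over the spindle

## Robot

A 7-joint arm with a two-finger parallel gripper is mounted at the origin on the work surface; the furniture and walls round the work are solid. World frame = base frame: x ahead of the robot, y to its left, z up, the work surface at z = 0. Lengths are in m, angles in rad, forces in N, time in s.
With the tool pointing down it reaches from about 0.425 to 0.95 m from the base axis. Payload 4.7 kg.
Tool frame: the origin (TCP) lies between the finger pads; the fingertips stand 25 mm ahead of it and the grasp point (between the pads) lies 6 mm ahead of it; z points along the fingers, y is the line along which they close (so a half turn about z gives the same grasp; the last joint's range is limited). The gripper opens to 85 mm and grips with 20 to 120 N. Pads are 22 mm wide; open, the fingers measure 114 mm over their backs; the gripper's body (76 mm by 85 mm) begins 54 mm behind the grasp point. The pads swing forward as they close: fully open they stand 13 mm farther back than shut.
Start: joints at [1.308, 0.469, -0.049, 1.532, 0.024, 1.141, -0.082], TCP at [0.156, -0.657, 0.219] pointing down, gripper open.
Joint ranges: [-2.59, 2.59], [-0.33, 1.99], [-1.39, 1.29], [0.1, 2.45], [-1.04, 4.18], [0.21, 1.99], [-2.66, 2.66]. Speed limits (rad/s): [2.57, 2.57, 3.14, 3.14, 3.14, 3.14, 3.14].

## Interface

Orientations are given as a 3x3 rotation matrix whose columns are the frame's x, y, z axes.
In Python, from rig import * gives the robot as it stands. Calls block until the motion is done:
- movep(position, orientation): joint-space move of the TCP to a pose.
- move_l(position, attitude=None, feed=0.15, until_force=None): straight line of the TCP; attitude=None keeps the orientation; feed is the mean speed in m/s. With until_force (N) it stops when the force on the tool has changed by that much, and returns True; else False.
- move_joints(angles): joint-space move.
- command_gripper(opening, newtons=None): finger opening in m; newtons is the grip in N (None keeps the last); returns when the fingers have stopped.
- sleep(seconds).
- inverse_kinematics(position, orientation): joint angles nearest the present ones, or None.
- sense(): the state.
- camera(name): name is "scene" or "top"; returns (picture, depth): 400x640x3 uint8, red, green, blue; 400x640 float32, m along the optical axis (not along the pixel's ray), 0 where there is no reading.
- camera_params(name): a dict with "K" (3x3 intrinsics, pixels), "position" and "rotation" of the camera in the world. Camera axes: x right, y down, z forward; pixel columns grow to the right and rows downward; lengths in m; the calibration is good to about 2 mm. A picture is of the moment at which its call begins. camera_params takes no time and is no camera call.
A pose or a line that the arm cannot do raises Unreachable and nothing moves.
- finish_job(): hands the job in; it is judged then, once.
The state is a dict: "time_s": time; "joint_pos": joint angles; "qd": joint speeds; "joint_efforts": joint torques, N m; "position": TCP position; "tcp_rot": TCP orientation; "wrist_force": force on the tool from outside, world axes, zero at the start; "ft_torque": the same for the moment, N m; "finger_gap": finger opening in m; "gripper_force": force on a finger pad.
Only numpy, scipy, OpenCV 4.12 (cv2) and the standard library are available. Lean on these libraries where they do the work, as an engineer would, in place of code of your own. Each camera call takes 0.05 s, during which the arm holds its last target. There are 200 camera calls.

## Task

The label unwinder's spindle is too thin for the new label roll with the wide card core: slip the core adaptor whose hole fits over the spindle, flange down, let it sit flat on the platter and let go of it; the other adaptor stays standing on the table. Then lift the wide-core roll over the bread packs and the tub without disturbing them or the old narrow-core roll, and finish still gripping it, flat side down and level, centred over the spindle with its underside about a centimetre above the spindle's tip and touching nothing but the fingers, so that a colleague can thread the label strip before it goes down.

Things in the scene. Friction and masses are not known exactly. Their poses are not given: they have to be found in the camera images.
- unwinder: fixed label unwinder on a grey plate (top at 14 mm). Origin: on the table under the spindle axis; the plate reaches 115 mm to its own -x, 75 mm to +x, 65 mm to each side. On its -x side stand a black guide roller (22 mm across, top at 69 mm, cap and pin to 72 mm, at x -78, y +40 mm) and a thin steel peel plate (x -106 mm, y -45 to +15 mm, top at 71 mm)
- seat (a point): on the spindle axis at the upper face of the platter, 24 mm above the table; z up. The platter is a flat aluminium disc 92 mm across that turns freely with the spindle; these axes turn with it. The adaptor's underside belongs here
- spindle_tip (a point): top of the upright steel spindle, on its axis, 84 mm above the table; z up. The spindle is 20 mm across and stands 60 mm above the platter; its last 8 mm are a cone narrowing to 12 mm
- adaptor_wide: loose grey plastic core adaptor that fits the spindle: upright sleeve 35 mm across, 46 mm tall over all, a flange 54 mm across and 4 mm thick at its foot, and a 23 mm hole right through (1.5 mm slack all round). Origin: centre of the underside; z up along the hole. Grip it across the sleeve, above the flange; 40 to 85 g
- adaptor_narrow: loose grey adaptor of the same outer shape and sizes (35 mm sleeve, 46 mm tall, 54 mm flange), but with a hole of only 14 mm, which does not go on the spindle. Origin: centre of the underside; z up. The two may stand either way round
- wide_roll: the new label roll, standing on the table with its hole upward: plain white, 64 mm across, 50 mm tall, card core with a 38 mm hole (goes over the 35 mm sleeve). Origin: centre of the underside; z up along the hole. 110 to 225 g. Roll and unwinder may be on either side of the packs. The other white roll, with printing and a narrow core, is not to be used
- pack_low: lower one of two stacked film packs of bread rolls on black trays, 156 x 146 mm and 61 mm tall each; loose. Origin: centre of its underside. The stack stands between the roll and the unwinder
- pack_high: upper pack of that stack, its top 122 mm above the table. Origin: centre of its underside
- old_roll: bystander: loose white label roll 70 mm across, 40 mm tall, with a narrow brown core, at the far left. Origin: centre of its underside
- tub: loose round white tub of spread with a lid, 106 mm across and 68 mm tall, on the robot's side of the bread packs. Origin: centre of its underside
Mind the look-alikes: they are no part of the job. What is shaped like the wide_roll but green or turquoise is not meant.

How it is judged:
On the way, in this order (a step that is already met when the one before it is completed fails the run):
1. the adaptor with the wide hole sits flat on the platter round the spindle and is released (horizontal distance between adaptor_wide and seat below 0.004 m and z of adaptor_wide in the frame of seat below 0.003 m and angle between adaptor_wide's own z axis and vertical below 0.06 rad and contact force between the fingers and adaptor_wide below 0.1 N), for 0.2 s.
2. the wide-core roll is gripped and lifted clear of the table (height (world z) of wide_roll above 0.03 m and contact force between the fingers and wide_roll above 1 N), for 0.1 s.
At the end, for the whole second after the job is handed in: The 23 mm adaptor sits on the platter (4 mm off axis, 3 mm up, 0.06 rad at most), the other stands on the table; the fingers hold the wide-core roll still, level to 0.08 rad, within 5 mm of the spindle axis, underside 3 to 20 mm above the tip, touching neither unwinder nor adaptor (horizontal distance between adaptor_wide and seat below 0.004 m and z of adaptor_wide in the frame of seat below 0.003 m and angle between adaptor_wide's own z axis and vertical below 0.06 rad and height (world z) of adaptor_narrow below 0.006 m and angle between adaptor_narrow's own z axis and vertical below 0.1 rad and horizontal distance between wide_roll and spindle_tip below 0.005 m and z of wide_roll in the frame of spindle_tip between 0.003 and 0.02 m and angle between the z axis of wide_roll and the z axis of spindle_tip, either way round below 0.08 rad and angle between wide_roll's own z axis and vertical below 0.08 rad and linear speed of wide_roll below 0.01 m/s and contact force between the fingers and wide_roll above 1 N and contact force between wide_roll and unwinder below 0.05 N and contact force between wide_roll and adaptor_wide below 0.05 N); the arm keeps its last pose, push and grip.
It fails at once if a bread pack, the tub or the old roll is pushed or knocked by more than 20 mm (distance of any of pack_low, pack_high, tub, old_roll from where it was at the start of the episode above 0.02 m).
It also fails if it takes over 64 s, if anything falls off the work surface, if the arm or the gripper's body presses on something with over 40 N, if the wrist force passes 120 N, or if a joint passes its speed limit or range.

## Working session

There is one attempt and no reset: what is moved stays moved. The work goes in short steps, each a Python script; the robot and the scene stay as the last script left them, time stands still between calls to the robot, and variables do not carry over. Pictures are saved under pics/ and viewed, at most 10 in all, crops included, and the job is handed in when it is done.

```bash
mkdir -p pics
python3 - <<'E'
from rig import *
import cv2,numpy as np
for n in("scene","top"):
    p,d=camera(n); cv2.imwrite(f"pics/{n}0.png",p[:,:,::-1]); np.savez(f"{n}0.npz",p=p,d=d)
    c=camera_params(n); print(n,c["K"],c["position"],c["rotation"],(d>0).mean())
s=sense();print(s["position"],s["tcp_rot"],s["time_s"],s["finger_gap"])
E
```

```text
scene [[379.09259937   0.         320.91469592]
 [  0.         379.09259937 199.90907044]
 [  0.           0.           1.        ]] [-0.0705784   0.45143528  0.6650032 ] [[-0.46784432 -0.56769725  0.67737842]
 [-0.883782    0.30669739 -0.35336396]
 [-0.00714644 -0.76397417 -0.64520725]] 0.93471875
top [[458.79254646   0.         319.44387512]
 [  0.         458.79254646 191.78238828]
 [  0.           0.           1.        ]] [0.47088728 0.09908197 1.08375136] [[ 0.02870156 -0.9954291   0.09108853]
 [-0.99935141 -0.02659276  0.02428119]
 [-0.02174791 -0.09172635 -0.99554674]] 0.99596875
[ 0.15624706 -0.65609681  0.21817339] [[ 9.72787585e-01  2.31698204e-01 -5.06803884e-04]
 [ 2.31698741e-01 -9.72786045e-01  1.73345191e-03]
 [-9.13740501e-05 -1.80370632e-03 -9.99998369e-01]] 0.1 0.08547276691013349
```

View pics/top0.png

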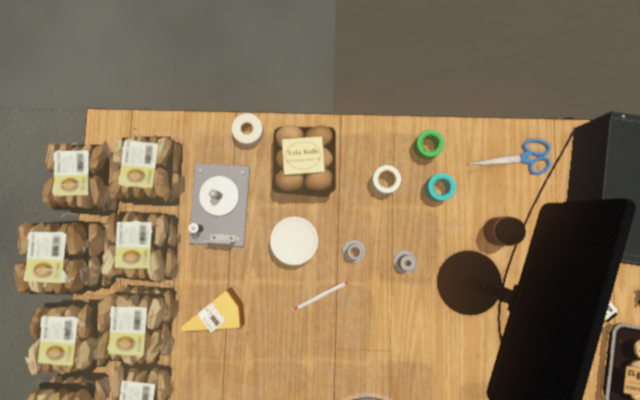

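View pics/scene0.png

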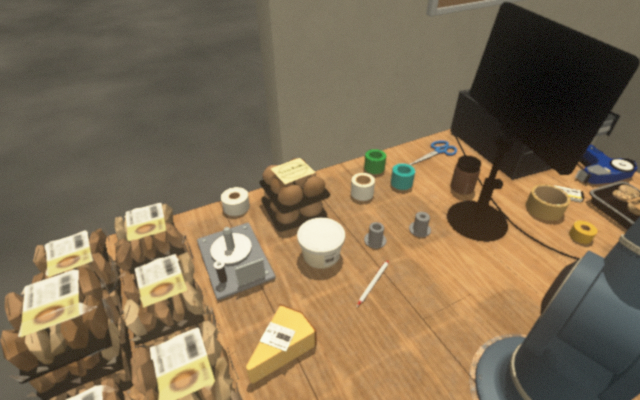

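The top view shows these things:
- Unwinder with platter at about (217,195).
- Old roll at (247,129).
- Pack stack at (305,160).
- Tub at (294,241).
- A white wide-holed roll at (386,180), with green at (430,144) and turquoise at (441,187) as look-alikes.
- Adaptors at (354,250) and (404,262).
- A monitor (right, 490–635) stands between the arm's start pose and the work.

Next I measure and enlarge the candidates.

```bash
cat > h.py <<'E'
import numpy as np,cv2
from rig import *
def cloud(n,d):
    c=camera_params(n);K=c["K"];v,u=np.mgrid[:400,:640]
    r=np.stack([(u-K[0,2])/K[0,0],(v-K[1,2])/K[1,1],np.ones_like(u)],-1)
    return (r*d[...,None])@np.array(c["rotation"]).T+c["position"]
def ray(n,uv,z):
    c=camera_params(n);r=np.array(c["rotation"])@np.linalg.inv(c["K"])@[uv[0],uv[1],1]
    p=np.array(c["position"]);return p+r*(z-p[2])/r[2]
E
python3 - <<'E'
from h import *
T=np.load("top0.npz");S=np.load("scene0.npz")
PT=cloud("top",T["d"]);PS=cloud("scene",S["d"])
# blobs: height at top and centroid from top cloud
for nm,(u,v) in dict(old=(247,129),roll=(386,180),a1=(354,250),a2=(404,262),tub=(294,241),pack=(305,160),plat=(217,195)).items():
    w=PT[v-28:v+29,u-28:u+29].reshape(-1,3); w=w[w[:,2]>.01]
    print(nm,"max z",np.percentile(w[:,2],98).round(3),ray("top",(u,v),np.percentile(w[:,2],98)).round(3))
print("table",np.median(PT[300:380,260:340,2]))
for P,m,nm in((PT,T["d"]>0,"T"),(PS,S["d"]>0,"S")):
    Q=P[m]; Q=Q[(Q[:,2]>.15)&(Q[:,1]<-.1)&(Q[:,1]>-.9)&(Q[:,0]>-.1)&(Q[:,0]<1.0)]
    for y in np.arange(-.9,-.1,.05):
        q=Q[(Q[:,1]>=y)&(Q[:,1]<y+.05)]
        if len(q)>5: print(nm,y.round(2),len(q),"x",q[:,0].min().round(2),q[:,0].max().round(2),"z",q[:,2].min().round(2),q[:,2].max().round(2))
def crop(p,u,v,r):return cv2.resize(p[v-r:v+r,u-r:u+r,::-1],(260,260),interpolation=cv2.INTER_CUBIC)
t,s=T["p"],S["p"]
cv2.imwrite("pics/crop.png",np.vstack([np.hstack([crop(t,354,250,18),crop(t,404,262,18),crop(t,386,180,22)]),np.hstack([crop(s,376,235,22),crop(s,422,223,22),crop(t,247,129,22)])]))
E
```

```text
old max z 0.068 [0.702 0.292 0.068]
roll max z 1.084 [0.471 0.099 1.084]
a1 max z 1.084 [0.471 0.099 1.084]
a2 max z 1.084 [0.471 0.099 1.084]
tub max z 0.072 [0.453 0.177 0.072]
pack max z 0.125 [0.625 0.155 0.125]
plat max z 0.079 [0.55  0.35  0.079]
table 0.0008609237886266774
T -0.55 860 x 0.43 0.86 z 0.15 0.19
T -0.5 1452 x 0.43 0.86 z 0.15 0.27
T -0.45 1013 x 0.56 0.86 z 0.15 0.34
T -0.4 1522 x 0.84 0.86 z 0.15 0.37
T -0.35 1510 x 0.51 0.86 z 0.15 0.47
T -0.3 9528 x 0.35 0.86 z 0.15 0.47
T -0.25 11668 x 0.24 0.86 z 0.15 0.47
T -0.2 2868 x 0.2 0.86 z 0.15 0.4
T -0.15 1407 x 0.86 0.86 z 0.15 0.36
S -0.9 105 x 0.86 0.87 z 0.3 0.34
S -0.85 72 x 0.86 0.87 z 0.32 0.35
S -0.8 32 x 0.84 0.86 z 0.34 0.36
S -0.75 22 x 0.83 0.86 z 0.34 0.37
S -0.7 501 x 0.83 0.87 z 0.15 0.37
S -0.65 718 x 0.83 0.87 z 0.15 0.38
S -0.6 762 x 0.83 0.87 z 0.15 0.38
S -0.55 824 x 0.73 0.87 z 0.15 0.39
S -0.5 912 x 0.66 0.87 z 0.15 0.39
S -0.45 941 x 0.83 0.87 z 0.15 0.4
S -0.4 1120 x 0.83 0.87 z 0.15 0.4
S -0.35 1100 x 0.86 0.87 z 0.15 0.41
S -0.3 5097 x 0.36 0.87 z 0.15 0.47
S -0.25 10344 x 0.19 0.87 z 0.15 0.47
S -0.2 5941 x 0.19 0.87 z 0.15 0.47
S -0.15 1479 x 0.86 0.87 z 0.15 0.43
```

View pics/crop.png

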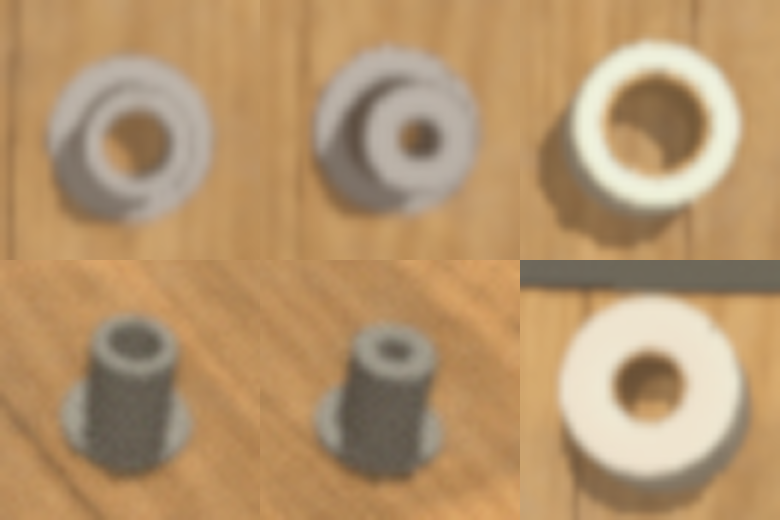

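The crops settle which objects to use:
- **Adaptors:** the left one, top (354,250) / scene (376,235), has a hole well over half its sleeve, so it is the 23 mm adaptor. The one at (404,262) has a small 14 mm hole and stays put.
- **Rolls:** the one at (386,180) is plain white with a wide brown core, so it is wide_roll. The one at (247,129) has the narrow core, so it is the old roll. Green and turquoise are not meant.

Now the precise centres.

```bash
cat >> h.py <<'E'
def blob(n,p,d,xy,r,z0,z1,white=False):
    "pixels of camera n whose depth point lies within r of xy and between z0,z1 -> centre and radius of their xy outline"
    P=cloud(n,d);m=(np.hypot(P[...,0]-xy[0],P[...,1]-xy[1])<r)&(P[...,2]>z0)&(P[...,2]<z1)&(d>0)
    if white: m&=(p.min(-1)>white)
    cs,_=cv2.findContours(m.astype(np.uint8),cv2.RETR_EXTERNAL,cv2.CHAIN_APPROX_NONE)
    if not cs: return None
    c=max(cs,key=cv2.contourArea); (u,v),ax,_=cv2.fitEllipse(c)
    z=np.median(P[m][:,2]);return (u,v),np.round(ax,1),z,m.sum()
E
python3 - <<'E'
from h import *
for n in("top","scene"):
    A=np.load(n+"0.npz");p,d=A["p"],A["d"]
    f=camera_params(n)
    for nm,xy,r,z0,z1,zz,w in(("wide",(.44,.03),.05,.035,.06,.046,0),("narrow",(.43,-.07),.05,.035,.06,.046,0),("roll",(.57,-.03),.06,.042,.06,.05,0),("platter",(.55,.35),.065,.019,.03,.024,0),("spindle",(.55,.35),.03,.05,.09,.084,0),("spintip",(.55,.35),.03,.079,.09,.084,0),("tub",(.45,.17),.09,.055,.08,.068,0),("pack",(.62,.15),.14,.1,.14,.122,0)):
        b=blob(n,p,d,xy,r,z0,z1,w)
        if b is None: print(n,nm,None);continue
        c=ray(n,b[0],zz); dist=np.linalg.norm(c-f["position"])
        print(n,nm,np.round(b[0],1),"axes mm",(b[1]*dist/f["K"][0][0]*1000).round(0),"z",b[2].round(3),b[3],"->",c.round(4))
# hole / outline by colour
A=np.load("top0.npz");p=A["p"]
def col(nm,c,r,mask,zz):
    cs,_=cv2.findContours(mask[c[1]-r:c[1]+r,c[0]-r:c[0]+r].astype(np.uint8),cv2.RETR_CCOMP,cv2.CHAIN_APPROX_NONE)
    for k in cs:
        if cv2.contourArea(k)>25:
            (u,v),ax,_=cv2.fitEllipse(k);q=ray("top",(u+c[0]-r,v+c[1]-r),zz);print("colour",nm,np.round(ax,1),q.round(4))
hsv=cv2.cvtColor(p,cv2.COLOR_RGB2HSV)
g=hsv[...,1]<70
col("wide",(354,250),22,g,.046);col("narrow",(404,262),22,g,.046);col("roll",(386,180),24,g&(hsv[...,2]>170),.05);col("platter",(217,195),30,g&(hsv[...,2]>185),.024)
m=cloud("top",A["d"]);k=(m[...,2]>.2)&(m[...,1]<-.1)&(m[...,0]<.7)
print("monitor min radius",np.hypot(m[k][:,0],m[k][:,1]).min())
for q in [(.13,-.55,.58),(.4,-.35,.58),(.52,0,.58)]:
    j=inverse_kinematics(np.array(q),np.array([[1,0,0],[0,-1,0],[0,0,-1.]]));print(q,None if j is None else np.round(j,2))
E
```

```text
top wide [354.5 251.1] axes mm [33. 34.] z 0.046 114 -> [0.4345 0.042  0.046 ]
top narrow [407.2 262.4] axes mm [34. 36.] z 0.046 174 -> [ 0.4129 -0.076   0.046 ]
top roll [386.4 178.8] axes mm [61. 63.] z 0.049 403 -> [ 0.5991 -0.0264  0.05  ]
top platter [218.5 195.1] axes mm [91. 92.] z 0.024 1099 -> [0.5538 0.3597 0.024 ]
top spindle [214.1 193.5] axes mm [19. 26.] z 0.079 89 -> [0.5524 0.3549 0.084 ]
top spintip [212.4 192.7] axes mm [16. 17.] z 0.084 53 -> [0.554  0.3587 0.084 ]
top tub [293.8 240.1] axes mm [104. 105.] z 0.067 1808 -> [0.4553 0.1774 0.068 ]
top pack [303.3 155.9] axes mm [126. 138.] z 0.117 2757 -> [0.6344 0.159  0.122 ]
scene wide [375.8 227.8] axes mm [28. 34.] z 0.043 135 -> [0.4299 0.0471 0.046 ]
scene narrow [421.8 217. ] axes mm [29. 35.] z 0.044 145 -> [ 0.4081 -0.0705  0.046 ]
scene roll [362.4 180.3] axes mm [40. 62.] z 0.048 232 -> [ 0.5943 -0.0211  0.05  ]
scene platter [230.4 248.2] axes mm [64. 96.] z 0.023 821 -> [0.5495 0.362  0.024 ]
scene spindle [227.1 234.2] axes mm [20. 35.] z 0.071 128 -> [0.5344 0.3642 0.084 ]
scene spintip [225.9 228.9] axes mm [10. 15.] z 0.083 30 -> [0.5512 0.3617 0.084 ]
scene tub [320.4 235.8] axes mm [ 80. 105.] z 0.066 1417 -> [0.4489 0.1825 0.068 ]
scene pack [292.9 173.5] axes mm [ 70. 128.] z 0.114 1234 -> [0.6194 0.1672 0.122 ]
colour wide [21.3 22.1] [0.4353 0.0438 0.046 ]
colour wide [ 9.4 10.4] [0.4339 0.0427 0.046 ]
colour narrow [21.3 22.3] [ 0.4146 -0.0699  0.046 ]
colour roll [27.3 27.7] [ 0.5995 -0.0267  0.05  ]
colour roll [19.  19.1] [ 0.5997 -0.0266  0.05  ]
colour platter [39. 40.] [0.554 0.36  0.024]
colour platter [11.2 15.6] [0.549  0.3664 0.024 ]
monitor min radius 0.26856869374084696
(0.13, -0.55, 0.58) [ 1.26  0.2   0.01  1.11 -0.    1.83 -0.31]
(0.4, -0.35, 0.58) [ 0.8   0.15 -0.19  1.18  0.03  1.81 -0.96]
(0.52, 0, 0.58) [ 0.65  0.21 -0.95  1.18  0.18  1.83 -1.81]
```

```bash
cat >> h.py <<'E'
RX=np.array([[0,1,0],[1,0,0],[0,0,-1.]])   # fingers close along world x
RY=np.array([[1,0,0],[0,-1,0],[0,0,-1.]])  # fingers close along world y
def st(tag=""):
    s=sense();print(tag,"t",round(s["time_s"],2),"p",np.round(s["position"],4),"gap",round(s["finger_gap"],4),"F",np.round(s["wrist_force"],1),"gf",np.round(s["gripper_force"],1),"q",np.round(s["joint_pos"],2));return s
E
python3 - <<'E'
from h import *
q=inverse_kinematics(np.array([.13,-.55,.58]),RY); move_joints(q); st("up")
move_joints([0,.2,0,1.11,0,1.83,-.1]); st("swung")
for R in(RX,RY,-RY@np.diag([1,1,-1.])):
    for z in(.15,.036):
        j=inverse_kinematics(np.array([.4335,.043,z]),R);print(z,None if j is None else np.round(j,2))
for R in(RX,RY,-RY@np.diag([1,1,-1.])):
    j=inverse_kinematics(np.array([.553,.36,.2]),R);print("sp",None if j is None else np.round(j,2))
E
```

```text
up t 1.51 p [ 0.1301 -0.5502  0.5781] gap 0.0852 F [-0.1 -0.6 -0.4] gf 0.0 q [ 1.26  0.2   0.01  1.12 -0.    1.83 -0.31]
swung t 3.88 p [ 0.5615 -0.0435  0.5831] gap 0.0852 F [-0.5 -0.7  0.3] gf 0.0 q [ 0.    0.2   0.    1.11  0.    1.83 -0.1 ]
0.15 [-0.09  0.17 -0.12  2.15  0.03  0.83 -0.23]
0.036 [-0.1   0.36 -0.11  2.24  0.08  0.54 -0.27]
0.15 [-0.14  0.17 -0.06  2.15  0.01  0.83 -1.78]
0.036 [-0.16  0.36 -0.05  2.24  0.03  0.54 -1.8 ]
0.15 [-0.03  0.17 -0.18  2.14  0.04  0.83  1.33]
0.036 [-0.06  0.37 -0.16  2.24  0.11  0.54  1.26]
sp [-0.44  0.48 -0.28  1.58  0.14  1.1  -0.76]
sp [-0.56  0.46 -0.12  1.59  0.06  1.09 -2.26]
sp [-0.35  0.49 -0.41  1.58  0.21  1.12  0.76]
```

```bash
sed -i 's/^RY=.*/RY=np.diag([-1,1,-1.])  # fingers close along world y/' h.py
python3 - <<'E'
from h import *
a=np.array([.4335,.043,0])
command_gripper(.065,20)
movep(a+[0,0,.13],RX); move_l(a+[0,0,.036],feed=.12)
command_gripper(.03,20); s=st("sqX"); command_gripper(.065)
move_l(a+[0,0,.058],feed=.12); movep(a+[0,0,.058],RY); move_l(a+[0,0,.036],feed=.12)
command_gripper(.03,20); s=st("sqY")
np.save("tcpa.npy",s["position"])
command_gripper(.065); move_l(a+[0,0,.18],feed=.25)
p,d=camera("scene");cv2.imwrite("pics/s1.png",p[100:340,160:560,::-1]);np.savez("scene1.npz",p=p,d=d)
for nm,xy,r,z0,z1,zz in(("wide",(.44,.03),.05,.035,.06,.046),("narrow",(.43,-.07),.05,.035,.06,.046),("platter",(.55,.35),.065,.019,.03,.024),("roll",(.57,-.03),.06,.042,.06,.05)):
    b=blob("scene",p,d,xy,r,z0,z1); print(nm,b and (b[1],b[3],ray("scene",b[0],zz).round(4)))
st()
E
```

```text
sqX t 7.33 p [0.4336 0.043  0.0362] gap 0.0299 F [-0.4  0.7 -0.7] gf 0.0 q [-0.11  0.36 -0.11  2.24  0.07  0.54 -0.27]
sqY t 10.1 p [0.4337 0.043  0.0363] gap 0.0301 F [-0.3 -0.6 -0.1] gf 0.0 q [ 0.19  0.4  -0.46  2.22  0.32  0.58  1.06]
wide (array([12.3, 14.5]), np.int64(133), array([0.4297, 0.0472, 0.046 ]))
narrow (array([11.3, 14.6]), np.int64(143), array([ 0.4086, -0.0707,  0.046 ]))
platter (array([27. , 40.8]), np.int64(821), array([0.5495, 0.3621, 0.024 ]))
roll (array([14. , 21.6]), np.int64(177), array([ 0.593 , -0.0208,  0.05  ]))
 t 11.31 p [0.4322 0.0426 0.1784] gap 0.0649 F [ 0.4 -0.9 -0.4] gf 0.0 q [ 0.31  0.16 -0.56  2.09  0.11  0.91  1.27]
```

View pics/s1.png

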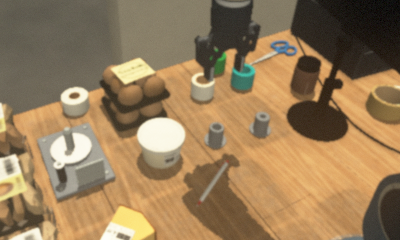

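The picture shows the open gripper above adaptor_wide (full picture (376,228)). The adaptor hasn't moved and the pad force stayed 0, so closing to 0.030 never reached the sleeve. I'll close all the way onto it instead.

Run:
```python
from h import *
a=np.array([.4335,.043,0])
move_l(a+[0,0,.036],feed=.2)
command_gripper(0,20); s=st("sqY"); command_gripper(.06)
move_l(a+[0,0,.058],feed=.15); movep(a+[0,0,.058],RX); move_l(a+[0,0,.036],feed=.15)
command_gripper(0,20); s=st("sqX")
p,d=camera("scene");cv2.imwrite("pics/s2.png",cv2.resize(p[150:270,300:460,::-1],None,fx=4,fy=4));
```

```text
sqY t 12.81 p [0.4335 0.0429 0.0361] gap 0.0002 F [ 0.3  0.7 -0.5] gf 0.0 q [ 0.19  0.4  -0.47  2.22  0.33  0.58  1.06]
sqX t 15.83 p [0.4335 0.043  0.0361] gap -0.0001 F [-0.1 -0.1  0.9] gf 0.0 q [-0.1   0.36 -0.11  2.24  0.08  0.54 -0.27]
```

View pics/s2.png

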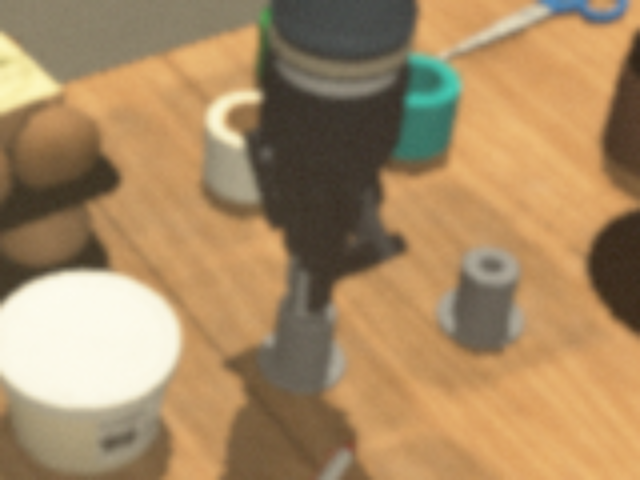

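The crop shows the closed fingers meeting the adaptor's top at about crop (310,300). They aren't straddling it, yet nothing was felt. I'll check against depth before moving again.

Run:
```python
from h import *
p,d=camera("scene");P=cloud("scene",d)
cv2.imwrite("pics/s3.png",cv2.resize(p[190:255,345:410,::-1],(600,600),interpolation=cv2.INTER_CUBIC))
for v in range(200,250,3):
    print(v,[tuple((P[v,u]*1000).round().astype(int)) for u in (370,375,380)],p[v,375], p[v,379])
pt,dt=camera("top");cv2.imwrite("pics/t3.png",cv2.resize(pt[190:290,300:440,::-1],None,fx=5,fy=5)); np.savez("t3.npz",p=pt,d=dt)
```

```text
200 [(np.int64(445), np.int64(60), np.int64(125)), (np.int64(423), np.int64(64), np.int64(143)), (np.int64(416), np.int64(56), np.int64(145))] [65 56 45] [63 57 45]
203 [(np.int64(444), np.int64(61), np.int64(117)), (np.int64(427), np.int64(60), np.int64(129)), (np.int64(416), np.int64(55), np.int64(135))] [63 52 43] [64 57 46]
206 [(np.int64(449), np.int64(56), np.int64(102)), (np.int64(425), np.int64(61), np.int64(123)), (np.int64(417), np.int64(53), np.int64(126))] [66 56 46] [68 56 47]
209 [(np.int64(447), np.int64(57), np.int64(95)), (np.int64(423), np.int64(61), np.int64(116)), (np.int64(419), np.int64(50), np.int64(114))] [64 53 38] [65 57 45]
212 [(np.int64(525), np.int64(-4), np.int64(-2)), (np.int64(429), np.int64(56), np.int64(100)), (np.int64(424), np.int64(46), np.int64(99))] [68 59 47] [66 56 44]
215 [(np.int64(514), np.int64(3), np.int64(-1)), (np.int64(424), np.int64(58), np.int64(95)), (np.int64(416), np.int64(51), np.int64(99))] [70 62 47] [67 58 46]
218 [(np.int64(506), np.int64(9), np.int64(-2)), (np.int64(430), np.int64(53), np.int64(80)), (np.int64(408), np.int6
[... 1007 characters left out ...]
4(26))] [108 101  89] [105  98  86]
239 [(np.int64(432), np.int64(58), np.int64(12)), (np.int64(421), np.int64(53), np.int64(20)), (np.int64(417), np.int64(41), np.int64(18))] [110 103  89] [107  98  87]
242 [(np.int64(429), np.int64(60), np.int64(6)), (np.int64(421), np.int64(52), np.int64(9)), (np.int64(418), np.int64(39), np.int64(5))] [106  99  86] [105  98  86]
245 [(np.int64(423), np.int64(64), np.int64(2)), (np.int64(416), np.int64(54), np.int64(4)), (np.int64(413), np.int64(42), np.int64(2))] [105  99  85] [103  96  85]
248 [(np.int64(418), np.int64(67), np.int64(-1)), (np.int64(413), np.int64(56), np.int64(-2)), (np.int64(406), np.int64(47), np.int64(0))] [115  97  76] [114  91  67]
```

View pics/s3.png

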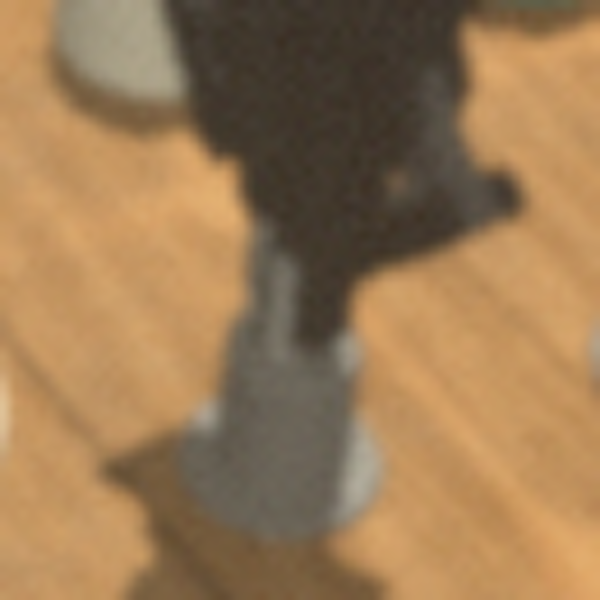

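Run:
```python
from h import *
A=np.load("scene1.npz");P=cloud("scene",A["d"]);Q=P[(A["d"]>0)&(np.hypot(P[...,0]-.432,P[...,1]-.043)<.09)&(P[...,2]>.09)]
for z in np.arange(.09,.3,.01):
    q=Q[(Q[:,2]>=z)&(Q[:,2]<z+.01)]
    if len(q):print(z.round(2),len(q),"x",q[:,0].min().round(3),q[:,0].max().round(3),"y",q[:,1].min().round(3),q[:,1].max().round(3))
s=sense();print(s["time_s"],s["position"],s["tcp_rot"].round(3) if hasattr(s["tcp_rot"],"round") else s["tcp_rot"],s["ft_torque"])
A=np.load("t3.npz");P=cloud("top",A["d"]);q=P[225:275,330:380].reshape(-1,3);q=q[(q[:,2]>.03)&(q[:,2]<.3)];print(len(q),np.c_[q.min(0),q.max(0)].round(3))
```

```text
0.19 14 x 0.424 0.443 y 0.003 0.083
0.2 72 x 0.421 0.446 y -0.001 0.09
0.21 80 x 0.421 0.445 y -0.001 0.091
0.22 92 x 0.421 0.444 y -0.002 0.09
0.23 68 x 0.42 0.445 y 0.003 0.092
0.24 155 x 0.419 0.445 y -0.021 0.109
0.25 189 x 0.416 0.445 y -0.021 0.109
0.26 252 x 0.415 0.45 y -0.022 0.11
0.27 233 x 0.414 0.451 y -0.024 0.111
0.28 227 x 0.413 0.446 y -0.024 0.112
0.29 375 x 0.412 0.446 y -0.025 0.112
15.9833 [0.43350629 0.04298996 0.03601045] [[ 0.  1.  0.]
 [ 1. -0.  0.]
 [ 0.  0. -1.]] [ 0.00061913  0.03193273 -0.00215959]
129 [[0.468 0.491]
 [0.031 0.056]
 [0.12  0.21 ]]
```

Depth shows the fingertips at z about 0.197 when the sensed TCP z was 0.178, where the tool data predict about 0.157. The real fingertips are about 40 mm higher than the tool data say. In x and y the gripper matches the camera. So the fingers closed just at the adaptor's rim. From here I correct z by measurement and descend with a force guard.

Run:
```python
from h import *
a=np.array([.4335,.043,0])
move_l(a+[0,0,.07],feed=.2); command_gripper(.07,20)
print(move_l(a+[0,0,.002],feed=.12,until_force=6)); st("down")
command_gripper(0,20); s=st("sqX"); command_gripper(.065)
move_l(a+[0,0,.02],feed=.15); movep(a+[0,0,.02],RY); print(move_l(a+[0,0,.002],feed=.12,until_force=6))
command_gripper(0,20); s=st("sqY"); np.save("tcpa.npy",s["position"])
command_gripper(.065); move_l(a+[0,0,.1],feed=.25)
p,d=camera("scene");np.savez("scene2.npz",p=p,d=d)
for nm,xy,r,z0,z1,zz in(("wide",(.44,.03),.05,.035,.06,.046),("narrow",(.41,-.07),.05,.035,.06,.046),("platter",(.55,.35),.065,.019,.03,.024)):
    b=blob("scene",p,d,xy,r,z0,z1); print(nm,b and (b[1],b[3],ray("scene",b[0],zz).round(4)))
st()
```

```text
False
down t 17.68 p [0.4338 0.0431 0.0023] gap 0.0697 F [ 0.3 -0.   0.4] gf 0.0 q [-0.12  0.43 -0.1   2.26  0.09  0.45 -0.29]
sqX t 18.1 p [0.4341 0.0431 0.0028] gap 0.0327 F [ 0.2 -0.3  6.8] gf 19.7 q [-0.12  0.43 -0.1   2.26  0.09  0.45 -0.29]
False
sqY t 20.62 p [0.4339 0.0431 0.0025] gap 0.0325 F [-0.4  0.3  5.8] gf 20.1 q [ 0.21  0.48 -0.49  2.24  0.45  0.52  0.94]
wide (array([12. , 14.2]), np.int64(128), array([0.4299, 0.0479, 0.046 ]))
narrow (array([11.6, 14.5]), np.int64(148), array([ 0.4083, -0.0704,  0.046 ]))
platter (array([27. , 40.7]), np.int64(821), array([0.5495, 0.3619, 0.024 ]))
 t 21.62 p [0.4328 0.0426 0.0995] gap 0.0653 F [-0.   0.1  0.4] gf 0.0 q [ 0.34  0.3  -0.62  2.17  0.26  0.74  1.11]
```

The squeeze works now (gap 0.033, force 20 N). The adaptor's true centre is (0.434, 0.043), so the top camera is good to about 0.5 mm, and I take the spindle axis from it as (0.5538, 0.3593). The 6 N of lift while gripping means the tips touched the flange, so I'll grip 4 mm higher.

Run:
```python
from h import *
a=np.array([.434,.0431,0]);b=np.array([.5538,.3593,0])
move_l(a+[0,0,.0065],feed=.2); command_gripper(0,30); st("grip")
move_l(a+[0,0,.17],feed=.25); movep(b+[0,0,.17],RY); s=st("over")
print(move_l(b+[0,0,.1],feed=.15)); st("z.1")
print(move_l(b+[0,0,.031],feed=.06,until_force=8)); st("low")
p,d=camera("scene");cv2.imwrite("pics/s4.png",cv2.resize(p[170:310,160:320,::-1],None,fx=4,fy=4))
```

```text
grip t 22.63 p [0.4349 0.0431 0.0077] gap 0.0318 F [-1.7 -0.7  6. ] gf 29.6 q [ 0.22  0.47 -0.5   2.24  0.45  0.53  0.94]
over t 24.71 p [0.5542 0.3574 0.1693] gap 0.0321 F [ 0.3 -0.  -0.9] gf 29.8 q [-0.14  0.6  -0.74  1.59  0.44  1.12  0.58]
False
z.1 t 25.32 p [0.5544 0.3592 0.1008] gap 0.0319 F [-0.5  0.4 -0.7] gf 29.8 q [-0.16  0.67 -0.71  1.65  0.5   1.01  0.53]
True
low t 26.44 p [0.5544 0.3599 0.0318] gap 0.0321 F [-0.5 -1.   5.6] gf 30.3 q [-0.19  0.74 -0.66  1.69  0.56  0.9   0.49]
```

View pics/s4.png

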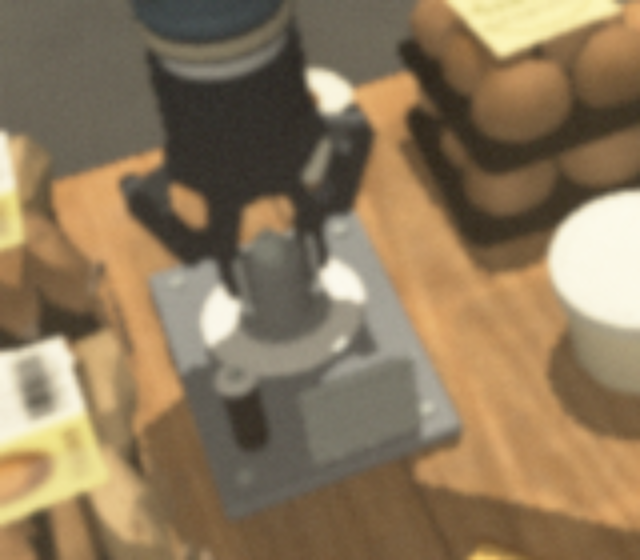

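The picture shows the adaptor down over the spindle, with its flange flat on the platter at about crop (285,345) and the fingers still on the sleeve. The roller and peel plate are clear. Contact came at TCP z 0.032, as expected. I release, check, and go to the roll.

Run:
```python
from h import *
b=np.array([.5544,.3599,0]);r=np.array([.5995,-.0265,0])
command_gripper(.06,20); sleep(.3); move_l(b+[0,0,.2],feed=.25)
p,d=camera("scene");cv2.imwrite("pics/s5.png",cv2.resize(p[170:310,160:320,::-1],None,fx=4,fy=4))
k=blob("scene",p,d,b[:2],.04,.06,.075);print("adaptor top",k and (k[1],k[2],ray("scene",k[0],.07).round(4)))
command_gripper(.085)
j=inverse_kinematics(r+[0,0,.2],RY); print(np.round(j,2)); move_joints(j); st("over roll")
p,d=camera("top");np.savez("top5.npz",p=p,d=d)
k=blob("top",p,d,b[:2],.04,.066,.075);print("adaptor top cam",k and (k[1],k[2],ray("top",k[0],.07).round(4)))
```

```text
adaptor top (array([11.7, 15.5]), np.float64(0.06869150094389492), array([0.547 , 0.3618, 0.07  ]))
[ 0.54  0.48 -0.78  1.71  0.37  1.11  1.22]
over roll t 29.88 p [ 0.5996 -0.0245  0.2003] gap 0.0853 F [-0.3  0.6  0. ] gf 0.0 q [ 0.54  0.48 -0.78  1.71  0.37  1.11  1.22]
adaptor top cam (array([14.5, 14.8]), np.float64(0.07044557050020073), array([0.5533, 0.3588, 0.07  ]))
```

View pics/s5.png

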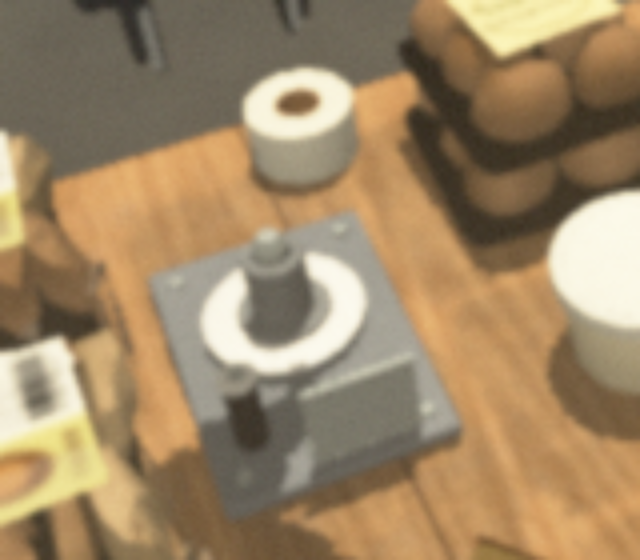

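The adaptor is seated upright and released: its top is at z 0.0704 (0.070 expected), centred on the platter at crop (278,310). Now the roll.

Run:
```python
from h import *
r=np.array([.5995,-.0265,0])
move_l(r+[0,0,.08],feed=.25)
print(move_l(r+[0,0,-.003],feed=.12,until_force=6)); st("down")
command_gripper(0,45); s=st("grip"); z0=s["position"][2]; np.save("grip.npy",s["position"])
if s["gripper_force"]>10:
    move_l(r+[0,0,.2],feed=.15); st("lift")
    p,d=camera("scene");cv2.imwrite("pics/s6.png",cv2.resize(p[60:240,280:480,::-1],None,fx=3,fy=3))
```

```text
False
down t 31.4 p [ 0.6002 -0.0263 -0.0023] gap 0.0847 F [1.1 0.  0.6] gf 0.0 q [ 0.43  0.71 -0.63  1.86  0.58  0.76  1.05]
grip t 31.73 p [ 0.6003 -0.0266 -0.0016] gap 0.0631 F [-0.8 -1.5  5.6] gf 49.2 q [ 0.43  0.71 -0.63  1.86  0.58  0.77  1.05]
lift t 33.23 p [ 0.5989 -0.0266  0.1989] gap 0.0632 F [ 0.4 -0.7 -2. ] gf 49.5 q [ 0.54  0.48 -0.78  1.71  0.37  1.11  1.22]
```

View pics/s6.png

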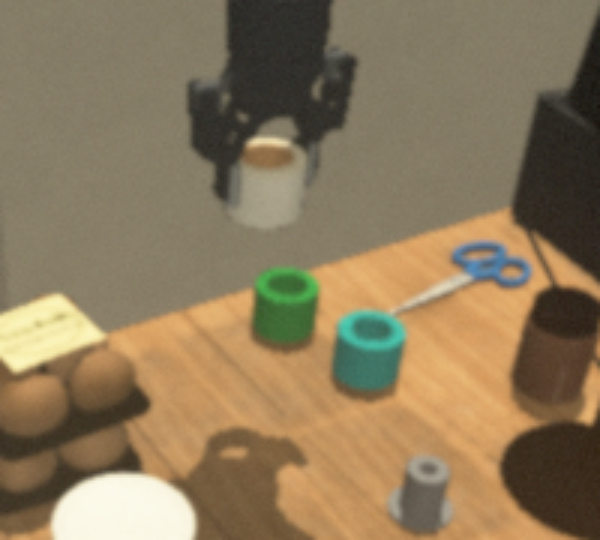

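The roll hangs level in the fingers at about crop (270,180). The packs, the green and turquoise look-alikes and the narrow adaptor are all where they were. Next I carry it over the packs.

Run:
```python
from h import *
r=np.array([.5995,-.0265,0]);c=np.array([.5540,.3593,0])
move_l(r+[0,0,.23],feed=.15)
j=inverse_kinematics(c+[0,0,.23],RY);print(np.round(j,2));move_joints(j);sleep(.3);st("over")
move_l(c+[0,0,.14],feed=.1);move_l(c+[0,0,.0925],feed=.05);sleep(.5);s=st("final")
e=c+[0,0,.0925]-s["position"]
move_l(c+[0,0,.0925]+e,feed=.05);sleep(.5);s=st("corr");print(np.round(s["tcp_rot"],3))
p,d=camera("scene");np.savez("scene7.npz",p=p,d=d);cv2.imwrite("pics/s7.png",cv2.resize(p[150:310,140:340,::-1],None,fx=4,fy=3.75)[:600,:800])
P=cloud("scene",d);m=(np.hypot(P[...,0]-.554,P[...,1]-.359)<.037)&(P[...,2]>.075)&(P[...,2]<.16)&(p.min(-1)>110)
Q=P[m];print("white z range",np.percentile(Q[:,2],[1,3,10,90,97,99]).round(4),"x",np.percentile(Q[:,0],[1,99]).round(4),"y",np.percentile(Q[:,1],[1,99]).round(4))
k=blob("scene",p,d,c[:2],.036,.136,.152,100);print(k and (k[1],k[2],ray("scene",k[0],.144).round(4)))
```

```text
[-0.09  0.57 -0.83  1.52  0.43  1.24  0.59]
over t 35.38 p [0.5546 0.3584 0.23  ] gap 0.063 F [-0.7 -0.6 -1.4] gf 49.8 q [-0.09  0.57 -0.83  1.52  0.43  1.24  0.59]
final t 38.02 p [0.554  0.3593 0.0925] gap 0.0631 F [ 0.2 -0.2 -1.9] gf 49.8 q [-0.14  0.69 -0.76  1.66  0.54  1.01  0.5 ]
corr t 38.77 p [0.554  0.3593 0.0925] gap 0.0635 F [ 0.3 -0.3 -1.8] gf 49.8 q [-0.14  0.69 -0.76  1.66  0.54  1.01  0.5 ]
[[-1.  0. -0.]
 [ 0.  1.  0.]
 [ 0.  0. -1.]]
white z range [0.095  0.0975 0.1021 0.143  0.144  0.1444] x [0.5221 0.5823] y [0.332  0.3893]
(array([20.3, 29.9]), np.float64(0.14227906842007487), array([0.5482, 0.3605, 0.144 ]))
```

View pics/s7.png

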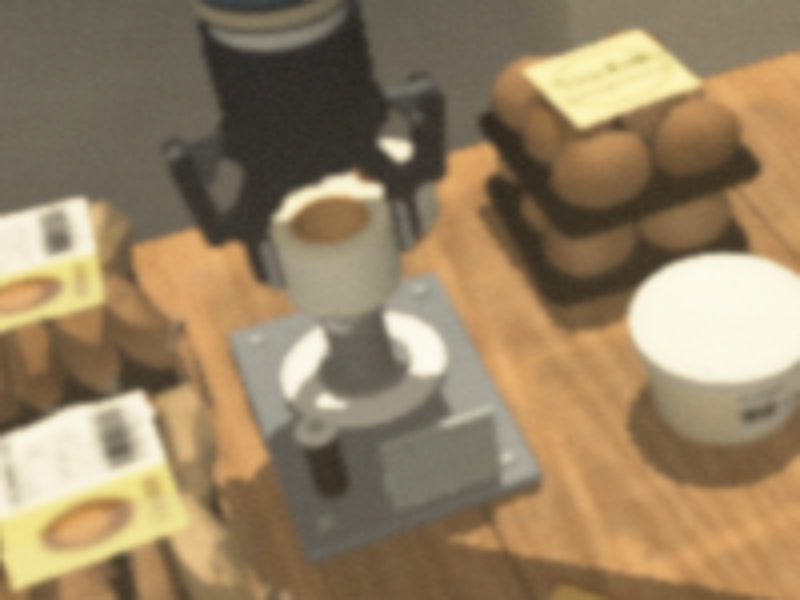

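The roll is level, with its top at z 0.144 and underside at about 0.094, 10 mm above the tip. In the scene view its centre is within about 2 mm of the seated adaptor's, and everything else is undisturbed.

```bash
python3 -c "
from h import *
print(finish_job());st()"
```

```text
the job is handed in; nothing more can be done
None
the job is handed in; nothing more can be done
```

I handed the job in at about 39 s of robot time, but the rig returned no verdict: the 23 mm adaptor sits released on the platter, and the wide-core roll is held level and centred over the spindle, underside about 10 mm above the tip.

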